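# Press the aftershave cap home and put the bottle back in its row

## Robot

A 6-joint arm with a two-finger parallel gripper is mounted at the origin on the work surface. World frame = base frame: x ahead of the robot, y to its left, z up, the work surface at z = 0. Lengths are in m, angles in rad, forces in N, time in s.
With the tool pointing down it reaches from about 0.425 to 1.125 m from the base axis. Payload 14.9 kg.
Tool frame: the origin (TCP) lies between the finger pads; the fingertips stand 17 mm ahead of it and the grasp point (between the pads) lies 2 mm behind it; z points along the fingers, y is the line along which they close (so a half turn about z gives the same grasp; the last joint's range is limited). The gripper opens to 91 mm and grips with 3 to 60 N. Pads are 32 mm wide; open, the fingers measure 118 mm over their backs; the gripper's body (76 mm by 178 mm) begins 60 mm behind the grasp point.
Start: joints at [-1.38, 0.379, 1.734, -0, 1.028, -0.033], TCP at [0.155, -0.683, 0.231] pointing down, gripper open.
Joint ranges: [-2.77, 2.77], [-0.74, 2.19], [0, 2.66], [-1.06, 4.2], [0.31, 2.87], [-3.08, 3.08]. Speed limits (rad/s): [1.89, 1.89, 2.39, 3.14, 3.14, 3.14].

## Interface

Orientations are given as a 3x3 rotation matrix whose columns are the frame's x, y, z axes.
In Python, from rig import robot gives the robot as it stands.
- The arm moves only by the tool apply_moves, never from a script. Its arguments are lists of equal length, an entry for each row: "slide": the shift along the tool's x, y, z normalised to -1 to 1, where 1 is 20 mm, a list of three; "angular": the turn, a rotation vector about the tool's x, y, z normalised to -1 to 1, where 1 is 5 degrees, a list of three; "claw": the closure, from 0 (fully open) to 1 (shut). A call has 1 to 20 rows; each row shifts and turns the commanded pose from where the row before left it, along the tool's axes as they then stand; what a row does not reach is not made up. A row lasts 1/12 s, in which the tool goes at most 41.7 mm and 7.16 degrees, less where a joint would pass 70% of its speed; a pose out of reach is approached as far as the arm can. A call with a number of a shift or a turn outside -1 to 1 is refused whole. A call with a gripper value outside its range is refused whole. The fingers move at their own pace and stop on an object; the grip force is fixed at half the most. Time passes only in rows, so rows that do not move let the fingers close. It gives the time, the measured TCP pose, the force, the opening and the grip force at its end, in the units of the state.
- robot.read_state(): the state, without advancing time (a new reading comes with each control period).
- robot.camera(name): name is "scene" or "side" or "wrist"; returns (picture, depth): 400x640x3 uint8, blue, green, red; 400x640 float32, m along the optical axis (not along the pixel's ray), 0 where there is no reading.
- robot.camera_info(name): a dict with "intrinsics" (3x3 intrinsics, pixels), "dist" ([k1, k2, p1, p2, k3] as OpenCV has them; the pictures are not rectified), "position" and "orientation" of the camera in the world; the wrist camera has in their place "hand_eye" (4x4, takes a point from camera to tool coordinates, whose origin is the TCP and whose axes are the flange's). Camera axes: x right, y down, z forward; pixel columns grow to the right and rows downward; lengths in m; the calibration is good to about 2 mm. A picture is of the moment at which its call begins: read the wrist's pose just before it. camera_info takes no time and is no camera call.
- robot.close_job(): hands the job in; it is judged then, once.
Trained networks look in the newest picture that a camera, given by its name, has taken for a name from the list of things; names that differ only in an ending like _2 or _b are one class to them, and where a whole thing is asked for, a point or a joint stands for the part that bears it (a point fixed in the world has none). Each returns a list of dicts, best first, with "confidence" (0 to 1); they miss things now and then, are a little off and sometimes report something else, mostly with a low value. They report only what shows in the picture. A call takes as long as a camera call. They do not tell look-alikes from the thing itself.
- robot.masks_of(camera, label): "pixels" (400x640 bool, what is visible of it) and "box" ([left, top, right, bottom] in pixels, round what is visible of it).
The state is a dict: "time_s": time; "joints": joint angles; "qvel": joint speeds; "joint_torque": joint torques, N m; "position": TCP position; "ee_rot": TCP orientation; "force": force on the tool from outside, world axes, zero at the start; "wrist_torque": the same for the moment, N m; "finger_gap": opening from 0.0 (shut) to 1.0 (fully open); "finger_force": force on a finger pad.
Only numpy, scipy, OpenCV 4.12 (cv2) and the standard library are available. Lean on these libraries where they do the work, as an engineer would, in place of code of your own. Each camera call takes 0.05 s, during which the arm holds its last target. There are 200 camera calls.

## Task

The aftershave bottle standing out on the dresser has its cap left half off: press the cap down fully home on the glass, and stand the bottle upright on the floor of the white tray, in the same row as the closed bottle of its own height. Leave the two bottles in the tray and the other things on the dresser where they are.

Things in the scene. Friction and masses are not known exactly. Their poses are not given: they have to be found in the camera images.
- bottle: the open bottle, about 0.25 kg, standing loose on the dresser: square amber glass 48 x 48 mm, 90 mm high, with a round black cap on a metal neck. Origin: centre of its underside; z up along the bottle. Closed, it is 135 mm high in all; at the start the cap stands 14 to 23 mm higher.
- cap (a joint): height of the open bottle's cap above its closed position, m: 0 = home on the glass shoulder; 0.014 to 0.023 at the start. The cap is a stiff push fit on the neck: it slides along the bottle's axis, takes about 8 N to move and stays where it is left. It cannot leave the neck; once home it holds firmly enough to carry the bottle by it.
- cap_top (a point): centre of the top face of that cap. The cap is a cylinder 42 mm across and 45 mm high.
- tray: fixed white ceramic tray, 230 (its x) by 200 mm (its y), rim 14 mm high and 6 thick, floor 6 mm thick. A ridge along x at y = 0, 6 mm wide, 12 high, parts it into two rows 91 mm wide and 218 long, centred at y = +48.5 and -48.5 mm. Origin: centre of its underside; -x end nearer the robot. Each row holds a closed bottle towards its +x end; the -x half is free.
- tall_bottle: closed bottle just like the open one, 48 x 48 mm, 135 mm high with its cap (glass 90 mm), standing loose in one of the tray's rows. Origin: centre of its underside.
- short_bottle: closed bottle of the same look but shorter, 48 x 48 mm, 97 mm high with its cap (glass 52 mm), standing loose in the other row. Origin: centre of its underside.
- ring_cone: clear glass ring cone, bystander, 64 mm across the foot, 96 mm high. Origin: centre of its underside.
- watch: steel watch lying flat, bystander, 42 mm case, 176 mm long along its y, 10 mm high. Origin: under the case's centre.
- comb: black plastic comb lying flat, bystander, 180 mm long along its x, 36 mm wide, 5 mm thick. Origin: under its centre.
- tin: round lidded aluminium tin, bystander, 83 mm across, 40 mm high. Origin: centre of its underside.
Things that resemble listed ones, but are neither listed nor needed, are in the scene too. What is shaped like the bottle but blue or pink is not meant. Leave any green look-alike of the tall_bottle alone.

How it is judged:
By the outcome, as a careful person would: the job done as asked, in the order asked, and still so for the second after the job is handed in, with the robot touching nothing.
It also fails if it takes over 38 s, if anything falls off the work surface, if the arm or the gripper's body presses on something with over 40 N, if the wrist force passes 120 N, or if a joint passes its speed limit or range.

## Working session

There is one attempt and no reset: what is moved stays moved. The work goes in short steps, Python scripts to look and compute and a tool call to move; the robot and the scene stay as the last step left them, time stands still between calls to the robot, and variables do not carry over. Pictures are saved under pics/ and viewed, at most 10 in all, crops included, and the job is handed in when it is done.

Besides the shell and the picture viewer there is one more tool, called after "Call:" by a JSON object that holds its "fn" and its "kwargs", one argument or row to a line. apply_moves: Moves the arm, as the interface text tells. Scaled input: -1 to 1 covers 20 mm each way for a shift and 5 degrees each way for a turn. Its arguments: {"type":"object","properties":{"slide":{"type":"array"},"angular":{"type":"array"},"claw":{"type":"array"}},"required":["slide","angular","claw"]}

```bash
mkdir -p pics; ls; python3 - <<'E'
from rig import robot
import cv2
for n in("scene","side"):
    p,d=robot.camera(n); cv2.imwrite(f"pics/{n}0.png",p)
    i=robot.camera_info(n); print(n,i)
print(robot.camera_info("wrist"));print(robot.read_state())
E
```

```text
pics
scene {'intrinsics': array([[464.14527118,   0.        , 327.62170169],
       [  0.        , 464.14527118, 195.17441273],
       [  0.        ,   0.        ,   1.        ]]), 'dist': array([0.03810786, 0.        , 0.        , 0.        , 0.        ]), 'position': array([ 1.1579162 , -0.44710249,  0.82233733]), 'orientation': array([[ 0.61835967,  0.52258889, -0.58696863],
       [ 0.78572894, -0.42646138,  0.44806331],
       [-0.01616655, -0.73826252, -0.67431973]])}
side {'intrinsics': array([[487.3696751 ,   0.        , 322.76107135],
       [  0.        , 487.3696751 , 209.66392303],
       [  0.        ,   0.        ,   1.        ]]), 'dist': array([0.02945398, 0.        , 0.        , 0.        , 0.        ]), 'position': array([ 0.30112748, -1.14370067,  0.93337585]), 'orientation': array([[ 0.98145862, -0.1204971 ,  0.14906184],
       [-0.19137134, -0.57232781,  0.7973819 ],
       [-0.01076997, -0.8111235 , -0.58477575]])}
{'intrinsics': array([[309.92856209,   0.        , 320.71084622],
       [  0.        , 309.92856209, 200.96547612],
       [  0.        ,   0.     
[... 565 characters left out ...]
  1.02850692e+00, -3.33341664e-02]), 'qvel': array([ 0.00101477, -0.00090346, -0.00031564,  0.00132046,  0.00132423,
       -0.00086497]), 'joint_torque': array([ 3.34648166e-04, -7.65037465e+01, -4.35292482e+01,  6.51551946e-02,
        3.97800026e-02, -7.71204242e-06]), 'position': array([ 0.15527609, -0.68220637,  0.23033231]), 'ee_rot': array([[ 9.75061032e-01,  2.21936826e-01, -1.72137166e-04],
       [ 2.21936886e-01, -9.75060510e-01,  1.01012558e-03],
       [ 5.63399122e-05, -1.02313767e-03, -9.99999475e-01]]), 'force': array([-0.62623238, -0.71992352,  0.0039847 ]), 'wrist_torque': array([-0.03996088, -0.01164452, -0.05760849]), 'finger_force': 0.0, 'finger_gap': 0.9988700988011541}
```

View pics/scene0.png

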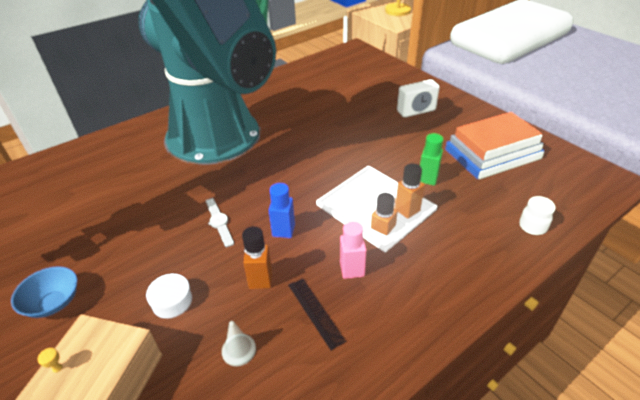

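View pics/side0.png

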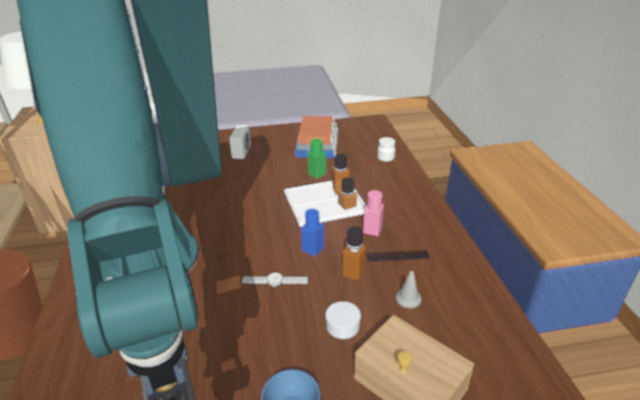

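```bash
cat > h.py <<'E'
from rig import robot
import numpy as np, cv2
def pts(cam,d,mask):
    """world points of masked pixels from depth"""
    i=robot.camera_info(cam)
    v,u=np.nonzero(mask&(d>0)); z=d[v,u]
    n=cv2.undistortPoints(np.stack([u,v],1).astype(np.float64)[:,None],i["intrinsics"],i["dist"])[:,0]
    return np.c_[n*z[:,None],z]@i["orientation"].T+i["position"], np.c_[u,v]
E
python3 - <<'E'
from h import *
for cam in("scene","side"):
    p,d=robot.camera(cam)
    for l in("bottle","tray","tall_bottle","short_bottle","cap_top","ring_cone","watch","comb","tin"):
        for m in robot.masks_of(cam,l):
            P,_=pts(cam,d,m["pixels"])
            if len(P): print(cam,l,round(m["confidence"],2),np.round(m["box"]),len(P),np.round(np.percentile(P,[2,50,98],axis=0),3).tolist())
E
```

```text
scene bottle 0.62 [268. 187. 297. 240.] 1211 [[0.417, -0.093, -0.002], [0.487, -0.07, 0.076], [0.504, -0.001, 0.135]]
scene bottle 0.6 [241. 229. 273. 285.] 1451 [[0.547, -0.216, 0.0], [0.579, -0.192, 0.087], [0.596, -0.154, 0.15]]
scene bottle 0.6 [340. 220. 366. 280.] 1297 [[0.642, -0.041, 0.004], [0.682, -0.021, 0.084], [0.699, 0.007, 0.135]]
scene tray 0.81 [321. 166. 435. 251.] 3376 [[0.439, 0.063, 0.001], [0.521, 0.15, 0.005], [0.672, 0.263, 0.013]]
scene tall_bottle 0.74 [420. 136. 443. 183.] 864 [[0.543, 0.322, 0.003], [0.571, 0.336, 0.083], [0.591, 0.373, 0.134]]
scene tall_bottle 0.66 [393. 160. 425. 219.] 1203 [[0.595, 0.19, 0.008], [0.629, 0.2, 0.079], [0.641, 0.238, 0.14]]
scene short_bottle 0.95 [371. 191. 399. 237.] 901 [[0.604, 0.101, 0.005], [0.632, 0.114, 0.057], [0.648, 0.155, 0.103]]
scene cap_top 0.95 [243. 228. 267. 257.] 545 [[0.547, -0.205, 0.107], [0.576, -0.19, 0.143], [0.586, -0.168, 0.15]]
scene cap_top 0.82 [344. 221. 364. 250.] 529 [[0.611, -0.031, 0.005], [0.676, -0.017, 0.128], [0.689, 0.074, 0.136]]
scene cap_top 0.8 [271. 184. 292. 209.] 447 [[0.321,
[... 2141 characters left out ...]
0.138]]
side cap_top 0.44 [366. 250. 427. 259.] 492 [[0.621, -0.165, -0.001], [0.706, -0.142, 0.004], [0.786, -0.119, 0.009]]
side ring_cone 0.63 [395. 272. 420. 309.] 556 [[0.65, -0.334, 0.001], [0.674, -0.316, 0.026], [0.708, -0.284, 0.09]]
side ring_cone 0.4 [368. 251. 429. 262.] 492 [[0.624, -0.166, -0.001], [0.704, -0.142, 0.004], [0.789, -0.117, 0.009]]
side watch 0.77 [240. 274. 307. 283.] 450 [[0.267, -0.192, 0.001], [0.347, -0.171, 0.007], [0.427, -0.144, 0.014]]
side comb 0.63 [364. 250. 429. 261.] 539 [[0.62, -0.166, -0.001], [0.707, -0.141, 0.004], [0.79, -0.114, 0.009]]
side tin 0.62 [329. 304. 362. 337.] 1023 [[0.454, -0.398, 0.003], [0.49, -0.371, 0.04], [0.53, -0.321, 0.044]]
```

The scene picture shows three bottles standing out: amber with a raised cap at (257,260), blue at (282,212) and pink at (352,250). The amber one fits, because blue and pink are excluded. In the tray, the tall amber bottle is at (409,190) and the short one at (385,213). The green look-alike at (431,160) is outside the tray and not meant.

```bash
python3 - <<'E'
from h import *
from scipy.optimize import least_squares
R={}
for cam in("scene","side"):
    p,d=robot.camera(cam)
    if cam=="scene": cv2.imwrite("pics/crop.png",cv2.resize(p[130:300,190:460],None,fx=2.8,fy=2.8,interpolation=cv2.INTER_CUBIC))
    P,_=pts(cam,d,np.ones(d.shape,bool)); R[cam]=P
A=np.vstack([R["scene"],R["side"]])
def near(P,c,r,z0,z1): return P[(np.hypot(*(P[:,:2]-c).T)<r)&(P[:,2]>z0)&(P[:,2]<z1)]
def square(c,name,z0,z1):
    for k,P in(("scene",R["scene"]),("side",R["side"]),("both",A)):
        G=near(P,c,.045,z0,z1)[:,:2]
        def f(q):
            co,s=np.cos(q[2]),np.sin(q[2]); L=(G-q[:2])@np.array([[co,-s],[s,co]])
            return np.abs(L).max(1)-.024
        best=min((least_squares(f,[*c,y],loss="soft_l1",f_scale=.002) for y in(-.6,-.3,0,.3,.6)),key=lambda r:r.cost)
        print(name,k,len(G),best.x[:2].round(4),"yaw",np.degrees(best.x[2]).round(1),"rms",np.sqrt(np.mean(f(best.x)**2)).round(4))
square([.568,-.19],"bottle",.015,.085)
square([.618,.215],"tall",.025,.085); square([.622,.125],"short",.025,.052)
square([.47,-.07],"blue",.015,.085);square([.665,-.02],"pink",.015,.085)
for k in R:
    for n,c,z in(("bottle",[.568,-.19],.143),("tall",[.618,.215],.133),("short",[.622,.125],.095)):
        T=near(R[k],c,.035,z,.2)
        hi=np.percentile(T[:,2],90);T=T[T[:,2]>hi-.006];print(k,n,"top",np.median(T,0).round(4),cv2.minEnclosingCircle(T[:,:2].astype(np.float32)))
    S=R[k];S=S[(S[:,0]>.40)&(S[:,0]<.70)&(S[:,1]>.03)&(S[:,1]<.30)&(S[:,2]>.0095)&(S[:,2]<.02)]
    print(k,"tray",len(S),cv2.minAreaRect(S[:,:2].astype(np.float32)))
E
```

```text
bottle scene 562 [ 0.5642 -0.1849] yaw -37.0 rms 0.001
bottle side 425 [ 0.5636 -0.1828] yaw 52.8 rms 0.0016
bottle both 987 [ 0.5645 -0.184 ] yaw -37.1 rms 0.0015
tall scene 488 [0.6155 0.216 ] yaw 0.7 rms 0.0011
tall side 154 [0.6153 0.2192] yaw 3.2 rms 0.0024
tall both 642 [0.6156 0.2164] yaw 0.2 rms 0.0018
short scene 205 [0.6197 0.1289] yaw 17.3 rms 0.001
short side 129 [0.6199 0.1309] yaw 16.3 rms 0.0023
short both 334 [0.6199 0.1295] yaw 17.1 rms 0.0018
blue scene 516 [ 0.472  -0.0617] yaw -45.7 rms 0.0013
blue side 438 [ 0.4715 -0.0589] yaw 44.0 rms 0.0017
blue both 954 [ 0.4723 -0.0605] yaw -45.5 rms 0.0017
pink scene 535 [ 0.6677 -0.0098] yaw 59.6 rms 0.001
pink side 340 [ 0.667  -0.0077] yaw 59.3 rms 0.0022
pink both 875 [ 0.668  -0.0089] yaw -30.3 rms 0.0017
scene bottle top [ 0.5673 -0.1862  0.1484] ((0.5658751130104065, -0.18471309542655945), 0.021330496296286583)
scene tall top [0.6181 0.2126 0.139 ] ((0.6170294284820557, 0.21475929021835327), 0.02193402126431465)
scene short top [0.6226 0.1275 0.1011] ((0.6207430362701416, 0.12831126153469086), 0.02118515409529209)
scene tray 731 ((0.5534330010414124, 0.16620811820030212), (0.23148652911186218, 0.20241239666938782), 6.710416793823242)
side bottle top [ 0.5626 -0.1869  0.1501] ((0.5634644627571106, -0.18295498192310333), 0.021853230893611908)
side tall top [0.6146 0.2146 0.141 ] ((0.6166035532951355, 0.21607965230941772), 0.023059211671352386)
side short top [0.6186 0.1286 0.1037] ((0.6191278100013733, 0.1274419128894806), 0.022532464936375618)
side tray 574 ((0.5519757866859436, 0.16872788965702057), (0.23011136054992676, 0.21310994029045105), 6.023177146911621)
```

View pics/crop.png

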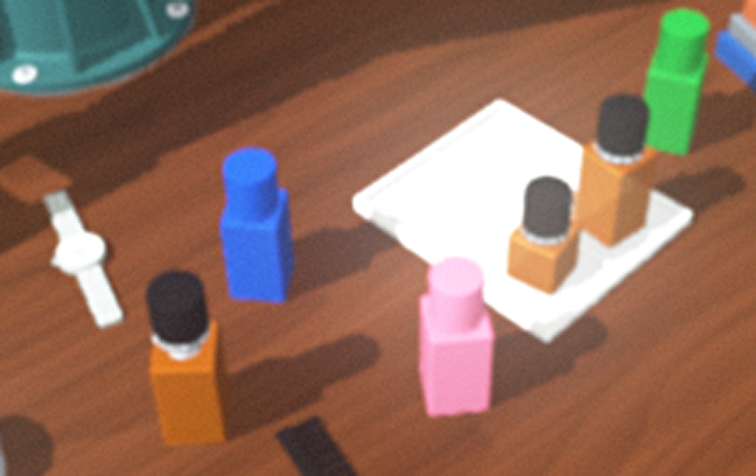

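The crop confirms it: the amber bottle at crop (180,370) has bare neck showing under its black cap. The tall and short amber bottles stand in the far and near tray rows. I'll move above the cap with the fingers shut.

Call:
{"fn": "apply_moves", "kwargs": {
  "slide": [
    [0.98,-0.76,0],
    [0.98,-0.76,0],
    [0.98,-0.76,0],
    [0.98,-0.76,0],
    [0.98,-0.76,0],
    [0.98,-0.76,0],
    [0.98,-0.76,0],
    [0.98,-0.76,0],
    [0.98,-0.76,0],
    [0.98,-0.76,0],
    [0.98,-0.76,0],
    [0.98,-0.76,0],
    [0.98,-0.76,0],
    [0.98,-0.76,0],
    [0.98,-0.76,0],
    [0.98,-0.76,0],
    [0.98,-0.76,0],
    [0.98,-0.76,0],
    [0.98,-0.76,0],
    [0.98,-0.76,0]
  ],
  "angular": [
    [0,0,0],
    [0,0,0],
    [0,0,0],
    [0,0,0],
    [0,0,0],
    [0,0,0],
    [0,0,0],
    [0,0,0],
    [0,0,0],
    [0,0,0],
    [0,0,0],
    [0,0,0],
    [0,0,0],
    [0,0,0],
    [0,0,0],
    [0,0,0],
    [0,0,0],
    [0,0,0],
    [0,0,0],
    [0,0,0]
  ],
  "claw": [1,1,1,1,1,1,1,1,1,1,1,1,1,1,1,1,1,1,1,1]
}}

```text
time_s: 2.87
position: [0.4708, -0.2981, 0.2311]
ee_rot: [[0.975, 0.222, 0.0], [0.222, -0.975, -0.0], [0.0, 0.0, -1.0]]
force: [0.4, -0.4, -0.8]
finger_gap: 0.002
finger_force: 0.0
```

Call:
{"fn": "apply_moves", "kwargs": {
  "slide": [
    [0.98,-0.76,0],
    [0.98,-0.76,0],
    [0.98,-0.76,0],
    [0.98,-0.76,0],
    [0.98,-0.76,0],
    [0.8,-0.6,0],
    [0,0,0],
    [0,0,0]
  ],
  "angular": [
    [0,0,0],
    [0,0,0],
    [0,0,0],
    [0,0,0],
    [0,0,0],
    [0,0,0],
    [0,0,0],
    [0,0,0]
  ],
  "claw": [1,1,1,1,1,1,1,1]
}}

```text
time_s: 3.53
position: [0.562, -0.1875, 0.2309]
ee_rot: [[0.975, 0.224, -0.0], [0.224, -0.975, -0.0], [-0.0, 0.0, -1.0]]
force: [-0.4, -0.1, 0.6]
finger_gap: 0.005
finger_force: 0.0
```

```bash
cat >> h.py <<'E'
def wpts(d,mask,s):
    """wrist camera points in world"""
    i=robot.camera_info("wrist");v,u=np.nonzero(mask&(d>0));z=d[v,u]
    n=cv2.undistortPoints(np.stack([u,v],1).astype(np.float64)[:,None],i["intrinsics"],i["dist"])[:,0]
    T=i["hand_eye"];L=np.c_[n*z[:,None],z]@T[:3,:3].T+T[:3,3]
    return L@s["ee_rot"].T+s["position"]
E
python3 - <<'E'
from h import *
s=robot.read_state();p,d=robot.camera("wrist");cv2.imwrite("pics/w1.png",p)
P=wpts(d,np.ones(d.shape,bool),s)
T=P[(np.hypot(P[:,0]-.565,P[:,1]+.184)<.035)&(P[:,2]>.14)&(P[:,2]<.165)]
print(s["position"],len(T),np.median(T,0),cv2.minEnclosingCircle(T[:,:2].astype(np.float32)))
E
```

```text
[ 0.56201399 -0.18752288  0.2308733 ] 1869 [ 0.56884323 -0.18051516  0.14958518] ((0.5657769441604614, -0.181611105799675), 0.021009085699915886)
```

View pics/w1.png

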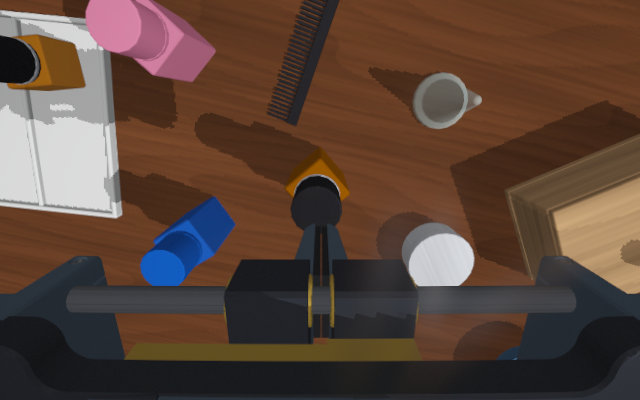

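The wrist view shows the cap at (317,205), in line with the shut fingers. I'll centre over it and press down.

Call:
{"fn": "apply_moves", "kwargs": {
  "slide": [
    [0.2,-0.19,0],
    [0,0,0.8],
    [0,0,0.8],
    [0,0,0.8],
    [0,0,0.5],
    [0,0,0.2],
    [0,0,0.1],
    [0,0,0.1],
    [0,0,0]
  ],
  "angular": [
    [0,0,0],
    [0,0,0],
    [0,0,0],
    [0,0,0],
    [0,0,0],
    [0,0,0],
    [0,0,0],
    [0,0,0],
    [0,0,0]
  ],
  "claw": [1,1,1,1,1,1,1,1,1]
}}

```text
time_s: 4.33
position: [0.5652, -0.1839, 0.1658]
ee_rot: [[0.975, 0.222, 0.001], [0.222, -0.975, -0.0], [0.001, 0.001, -1.0]]
force: [0.7, -0.5, 1.0]
finger_gap: 0.003
finger_force: 0.0
```

Call:
{"fn": "apply_moves", "kwargs": {
  "slide": [
    [0,0,0.1],
    [0,0,0.1],
    [0,0,0.1],
    [0,0,0.1],
    [0,0,0.1]
  ],
  "angular": [
    [0,0,0],
    [0,0,0],
    [0,0,0],
    [0,0,0],
    [0,0,0]
  ],
  "claw": [1,1,1,1,1]
}}

```text
time_s: 4.75
position: [0.5657, -0.1841, 0.1563]
ee_rot: [[0.975, 0.222, 0.002], [0.222, -0.975, -0.001], [0.002, 0.002, -1.0]]
force: [-0.6, -2.3, 8.1]
finger_gap: 0.006
finger_force: 4.0
```

Pressing at 8 N, as expected. The remaining travel is about 4 mm.

Call:
{"fn": "apply_moves", "kwargs": {
  "slide": [
    [0,0,0.1],
    [0,0,0.08],
    [0,0,0.05],
    [0,0,0]
  ],
  "angular": [
    [0,0,0],
    [0,0,0],
    [0,0,0],
    [0,0,0]
  ],
  "claw": [1,1,1,1]
}}

```text
time_s: 5.08
position: [0.566, -0.1842, 0.1522]
ee_rot: [[0.975, 0.222, 0.002], [0.222, -0.975, -0.001], [0.002, 0.002, -1.0]]
force: [-3.4, -0.2, 15.0]
finger_gap: 0.005
finger_force: 7.6
```

Call:
{"fn": "apply_moves", "kwargs": {
  "slide": [
    [0,0,0.05],
    [0,0,0.03],
    [0,0,0]
  ],
  "angular": [
    [0,0,0],
    [0,0,0],
    [0,0,0]
  ],
  "claw": [1,1,1]
}}

```text
time_s: 5.33
position: [0.5668, -0.1845, 0.1521]
ee_rot: [[0.975, 0.222, 0.004], [0.222, -0.975, -0.002], [0.003, 0.003, -1.0]]
force: [-8.2, 1.2, 31.1]
finger_gap: 0.006
finger_force: 16.1
```

The force rose to 31 N with no further travel, and the tip is at 0.135 m, so the cap is home. I'll back off, open the fingers and re-measure.

Call:
{"fn": "apply_moves", "kwargs": {
  "slide": [
    [0,0,-0.3],
    [0,0,-0.8],
    [0,0,-1],
    [0,0,-1],
    [0,0,-0.8],
    [0,0,0],
    [0,0,0],
    [0,0,0]
  ],
  "angular": [
    [0,0,0],
    [0,0,0],
    [0,0,0],
    [0,0,0],
    [0,0,0],
    [0,0,0],
    [0,0,0],
    [0,0,0]
  ],
  "claw": [1,1,0.5,0.2,0.15,0.15,0.15,0.15]
}}

```text
time_s: 6.0
position: [0.5645, -0.1834, 0.2263]
ee_rot: [[0.975, 0.222, -0.0], [0.222, -0.975, 0.0], [-0.0, -0.0, -1.0]]
force: [-0.5, 0.1, -0.3]
finger_gap: 0.414
finger_force: 0.0
```

```bash
python3 - <<'E'
from h import *
s=robot.read_state();p,d=robot.camera("wrist")
P=wpts(d,np.ones(d.shape,bool),s)
T=P[(np.hypot(P[:,0]-.565,P[:,1]+.184)<.035)&(P[:,2]>.127)&(P[:,2]<.165)]
print(s["position"],s["finger_gap"],s["force"],len(T),np.median(T,0),cv2.minEnclosingCircle(T[:,:2].astype(np.float32)))
p,d=robot.camera("side");P,_=pts("side",d,np.ones(d.shape,bool))
for a,b in((.128,.16),(.02,.085)):
    T=P[(np.hypot(P[:,0]-.565,P[:,1]+.184)<.04)&(P[:,2]>a)&(P[:,2]<b)];print(len(T),np.median(T,0))
E
```

```text
[ 0.56450202 -0.18336505  0.22625437] 0.41436283937567897 [-0.52783706  0.06746668 -0.31919097] 1868 [ 0.56708087 -0.18138176  0.13488281] ((0.5655800700187683, -0.18161652982234955), 0.02095649391412735)
155 [ 0.56229321 -0.18955645  0.13518214]
396 [ 0.55630055 -0.20168836  0.05329196]
```

Call:
{"fn": "apply_moves", "kwargs": {
  "slide": [
    [0.05,0,0],
    [0,0,0],
    [0,0,0],
    [0,0,0.5],
    [0,0,0.8],
    [0,0,0.8],
    [0,0,0.8],
    [0,0,0.8],
    [0,0,0.8],
    [0,0,0.7],
    [0,0,0.45],
    [0,0,0],
    [0,0,0]
  ],
  "angular": [
    [0,0,0],
    [0,0,0],
    [0,0,0],
    [0,0,0],
    [0,0,0],
    [0,0,0],
    [0,0,0],
    [0,0,0],
    [0,0,0],
    [0,0,0],
    [0,0,0],
    [0,0,0],
    [0,0,0]
  ],
  "claw": [0.15,0.15,0.15,0.15,0.15,0.15,0.15,0.15,0.15,0.15,0.15,0.15,0.15]
}}

```text
time_s: 7.18
position: [0.5657, -0.1832, 0.1135]
ee_rot: [[0.975, 0.222, -0.001], [0.222, -0.975, 0.0], [-0.001, -0.0, -1.0]]
force: [1.1, 0.0, 0.1]
finger_gap: 0.851
finger_force: 0.0
```

Call:
{"fn": "apply_moves", "kwargs": {
  "slide": [
    [0,0,0],
    [0,0,0],
    [0,0,0],
    [0,0,0],
    [0,0,0],
    [0,0,0],
    [0,0,0],
    [0,0,0]
  ],
  "angular": [
    [0,0,0],
    [0,0,0],
    [0,0,0],
    [0,0,0],
    [0,0,0],
    [0,0,0],
    [0,0,0],
    [0,0,0]
  ],
  "claw": [0.3,0.45,0.6,1,1,1,1,1]
}}

```text
time_s: 7.85
position: [0.5659, -0.1832, 0.114]
ee_rot: [[0.975, 0.222, 0.0], [0.222, -0.975, 0.0], [0.0, -0.0, -1.0]]
force: [-0.8, 2.6, 4.8]
finger_gap: 0.456
finger_force: 30.0
```

Gripped at about 41.5 mm, which matches the cap. Lifting.

Call:
{"fn": "apply_moves", "kwargs": {
  "slide": [
    [0,0,-0.2],
    [0,0,-0.5],
    [0,0,-0.9],
    [0,0,-1],
    [0,0,-1],
    [0,0,-1],
    [0,0,-1],
    [0,0,-1],
    [0,0,-1],
    [0,0,-0.6],
    [0,0,0],
    [0,0,0]
  ],
  "angular": [
    [0,0,0],
    [0,0,0],
    [0,0,0],
    [0,0,0],
    [0,0,0],
    [0,0,0],
    [0,0,0],
    [0,0,0],
    [0,0,0],
    [0,0,0],
    [0,0,0],
    [0,0,0]
  ],
  "claw": [1,1,1,1,1,1,1,1,1,1,1,1]
}}

```text
time_s: 8.85
position: [0.5657, -0.1833, 0.2779]
ee_rot: [[0.975, 0.222, 0.001], [0.222, -0.975, -0.0], [0.001, 0.0, -1.0]]
force: [-0.4, 0.0, -2.8]
finger_gap: 0.455
finger_force: 30.0
```

```bash
python3 - <<'E'
from h import *
from scipy.optimize import least_squares
s=robot.read_state();print(s["position"],s["force"],s["finger_gap"])
B=[]
for cam in("scene","side"):
    p,d=robot.camera(cam);P,_=pts(cam,d,np.ones(d.shape,bool))
    z=P[(np.hypot(P[:,0]-.566,P[:,1]+.183)<.036)&(P[:,2]>.10)&(P[:,2]<.24)];print(cam,np.percentile(z[:,2],[1,5]));B.append(z[z[:,2]<.235])
    S=P[(P[:,0]>.40)&(P[:,0]<.70)&(P[:,1]>.03)&(P[:,1]<.30)&(P[:,2]>.0095)&(P[:,2]<.02)]
    print("tray",cv2.minAreaRect(S[:,:2].astype(np.float32)))
    b=np.radians(6.5);L=(S[:,:2]-[.553,.1665])@np.array([[np.cos(b),-np.sin(b)],[np.sin(b),np.cos(b)]])
    r=L[(abs(L[:,1])<.02)&(abs(L[:,0]+.05)<.05)];print("ridge local",len(r),np.polyfit(*r.T,1) if len(r)>5 else "")
G=np.vstack(B)[:,:2]
def f(q):
    c,n=np.cos(q[2]),np.sin(q[2]);return np.abs((G-q[:2])@np.array([[c,-n],[n,c]])).max(1)-.024
r=least_squares(f,[.565,-.184,-.64],loss="soft_l1",f_scale=.002);print(r.x[:2],np.degrees(r.x[2]),len(G))
E
```

```text
[ 0.56569887 -0.18325496  0.27787693] [-0.39832643  0.0472017  -2.84686671] 0.45467884495460037
scene [0.16596262 0.16952375]
tray ((0.5536144971847534, 0.16665154695510864), (0.23201517760753632, 0.20319156348705292), 6.687166690826416)
ridge local 32 [ 0.00586795 -0.00039421]
side [0.16411283 0.16933309]
tray ((0.5220547914505005, 0.1658731997013092), (0.17064282298088074, 0.20856010913848877), 5.982152462005615)
ridge local 61 [-0.02100124 -0.00241671]
[ 0.56442117 -0.18453963] -37.16917324782588 1304
```

Call:
{"fn": "apply_moves", "kwargs": {
  "slide": [
    [0,-0.5,0],
    [0.05,-1,0],
    [0.05,-1,0],
    [0.05,-1,0],
    [0.05,-1,0],
    [0.05,-1,0],
    [0.05,-1,0],
    [0.05,-1,0],
    [0.05,-1,0],
    [0.05,-1,0],
    [0.05,-1,0],
    [0.05,-1,0],
    [0.05,-1,0],
    [0.05,-1,0],
    [0.05,-1,0],
    [0.05,-1,0],
    [0.05,-1,0],
    [0.05,-1,0],
    [0.07,-1,0],
    [0.1,-1,0]
  ],
  "angular": [
    [0,0,0],
    [0,0,0],
    [0,0,0],
    [0,0,0],
    [0,0,0],
    [0,0,0],
    [0,0,0],
    [0,0,0],
    [0,0,0],
    [0,0,0],
    [0,0,0],
    [0,0,0],
    [0,0,0],
    [0,0,0],
    [0,0,0],
    [0,0,0],
    [0,0,0],
    [0,0,0],
    [0,0,0],
    [0,0,0]
  ],
  "claw": [1,1,1,1,1,1,1,1,1,1,1,1,1,1,1,1,1,1,1,1]
}}

```text
time_s: 10.62
position: [0.4979, 0.2027, 0.2767]
ee_rot: [[0.975, 0.222, -0.002], [0.222, -0.975, -0.001], [-0.002, 0.0, -1.0]]
force: [0.9, -0.6, -3.3]
finger_gap: 0.456
finger_force: 30.0
```

Call:
{"fn": "apply_moves", "kwargs": {
  "slide": [
    [0.05,-0.4,0],
    [0,0,0],
    [0,0,0],
    [0,0,0],
    [0,0,0],
    [0,0,0],
    [0,0,0],
    [0,0,0],
    [0,0,0],
    [0,0,0],
    [0,0,0],
    [0,0,0]
  ],
  "angular": [
    [0,0,0],
    [0,0,-0.97],
    [0,0,-0.97],
    [0,0,-0.97],
    [0,0,-0.97],
    [0,0,-0.97],
    [0,0,-0.97],
    [0,0,-0.97],
    [0,0,-0.97],
    [0,0,-0.97],
    [0,0,0],
    [0,0,0]
  ],
  "claw": [1,1,1,1,1,1,1,1,1,1,1,1]
}}

```text
time_s: 11.62
position: [0.4979, 0.2094, 0.2772]
ee_rot: [[0.555, 0.832, -0.001], [0.832, -0.555, -0.0], [-0.001, -0.001, -1.0]]
force: [-0.1, 0.7, -1.9]
finger_gap: 0.457
finger_force: 30.0
```

```bash
python3 - <<'E'
from h import *
from scipy.optimize import least_squares
s=robot.read_state();print(s["position"],s["ee_rot"].round(3).tolist(),s["force"],s["finger_gap"],s["joints"].round(2))
for cam in("scene","side"):
    p,d=robot.camera(cam);cv2.imwrite(f"pics/{cam}2.png",p);P,_=pts(cam,d,np.ones(d.shape,bool))
    z=P[(np.hypot(P[:,0]-.498,P[:,1]-.209)<.04)&(P[:,2]>.10)&(P[:,2]<.24)];G=z[z[:,2]<.235][:,:2]
    def f(q):
        c,n=np.cos(q[2]),np.sin(q[2]);return np.abs((G-q[:2])@np.array([[c,-n],[n,c]])).max(1)-.024
    r=least_squares(f,[.498,.209,.1],loss="soft_l1",f_scale=.002);print(cam,np.percentile(z[:,2],2),r.x[:2],np.degrees(r.x[2]),len(G))
E
```

```text
[0.49791108 0.20944736 0.27716174] [[0.555, 0.832, -0.001], [0.832, -0.555, -0.0], [-0.001, -0.001, -1.0]] [-0.11804251  0.66822178 -1.8681082 ] 0.4574941743462277 [ 0.36  0.07  2.03 -0.    1.05  0.94]
scene 0.16503043327451275 [0.49658934 0.2062069 ] 6.64966797404513 698
side 0.16706984291123958 [0.49636679 0.20858475] 7.145519267989898 357
```

View pics/scene2.png

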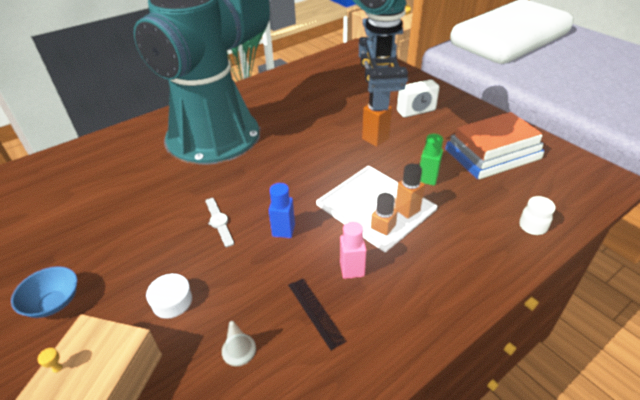

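The picture shows the bottle held at (376,122), aligned with the tray and above the free half of the tall bottle's row. Lowering it.

Call:
{"fn": "apply_moves", "kwargs": {
  "slide": [
    [0,0,0.5],
    [0,0,1],
    [0,0,1],
    [0,0,1],
    [0,0,1],
    [0,0,1],
    [0,0,0.9],
    [0,0,0.5],
    [0,0,0.3],
    [0,0,0.2],
    [0,0,0.1],
    [0,0,0]
  ],
  "angular": [
    [0,0,0],
    [0,0,0],
    [0,0,0],
    [0,0,0],
    [0,0,0],
    [0,0,0],
    [0,0,0],
    [0,0,0],
    [0,0,0],
    [0,0,0],
    [0,0,0],
    [0,0,0]
  ],
  "claw": [1,1,1,1,1,1,1,1,1,1,1,1]
}}

```text
time_s: 12.72
position: [0.4986, 0.2097, 0.128]
ee_rot: [[0.553, 0.834, 0.0], [0.834, -0.553, 0.0], [0.0, 0.0, -1.0]]
force: [-0.0, 0.0, -3.1]
finger_gap: 0.454
finger_force: 30.0
```

Call:
{"fn": "apply_moves", "kwargs": {
  "slide": [
    [0,0,0.1],
    [0,0,0.1],
    [0,0,0.06],
    [0,0,0]
  ],
  "angular": [
    [0,0,0],
    [0,0,0],
    [0,0,0],
    [0,0,0]
  ],
  "claw": [1,1,1,1]
}}

```text
time_s: 13.05
position: [0.4983, 0.2096, 0.1225]
ee_rot: [[0.552, 0.834, 0.0], [0.834, -0.552, 0.0], [0.0, 0.0, -1.0]]
force: [0.0, -0.2, -3.5]
finger_gap: 0.457
finger_force: 30.0
```

Call:
{"fn": "apply_moves", "kwargs": {
  "slide": [
    [0,0,0.06],
    [0,0,0.05],
    [0,0,0.04],
    [0,0,0]
  ],
  "angular": [
    [0,0,0],
    [0,0,0],
    [0,0,0],
    [0,0,0]
  ],
  "claw": [1,1,1,1]
}}

```text
time_s: 13.38
position: [0.4986, 0.2098, 0.1199]
ee_rot: [[0.552, 0.834, 0.0], [0.834, -0.552, 0.0], [0.0, 0.0, -1.0]]
force: [-2.6, -0.3, 4.8]
finger_gap: 0.453
finger_force: 30.0
```

The bottle is on the tray floor. Release slowly and retreat straight up.

Call:
{"fn": "apply_moves", "kwargs": {
  "slide": [
    [0,0,0],
    [0,0,0],
    [0,0,0],
    [0,0,0],
    [0,0,0],
    [0,0,0],
    [0,0,0],
    [0,0,-0.2],
    [0,0,-0.5],
    [0,0,-1],
    [0,0,-1],
    [0,0,-1],
    [0,0,-1],
    [0,0,-1],
    [0,0,-1],
    [0,0,-0.5],
    [0,0,0],
    [0,0,0]
  ],
  "angular": [
    [0,0,0],
    [0,0,0],
    [0,0,0],
    [0,0,0],
    [0,0,0],
    [0,0,0],
    [0,0,0],
    [0,0,0],
    [0,0,0],
    [0,0,0],
    [0,0,0],
    [0,0,0],
    [0,0,0],
    [0,0,0],
    [0,0,0],
    [0,0,0],
    [0,0,0],
    [0,0,0]
  ],
  "claw": [0.5,0.4,0.3,0.2,0.2,0.2,0.2,0.2,0.2,0.2,0.2,0.2,0.2,0.2,0.2,0.2,0.2,0.2]
}}

```text
time_s: 14.88
position: [0.4983, 0.2096, 0.2637]
ee_rot: [[0.552, 0.834, 0.001], [0.834, -0.552, 0.0], [0.001, 0.001, -1.0]]
force: [-0.3, -0.7, -0.4]
finger_gap: 0.801
finger_force: 0.0
```

```bash
python3 - <<'E'
from h import *
s=robot.read_state();print(s["time_s"],s["position"],s["force"],s["finger_gap"])
p,d=robot.camera("scene");cv2.imwrite("pics/scene3.png",cv2.resize(p[100:300,190:460],None,fx=2.8,fy=2.8))
P,_=pts("scene",d,np.ones(d.shape,bool))
for n,c,z0 in(("placed",[.498,.209],.13),("tall",[.617,.215],.13),("short",[.621,.128],.09)):
    T=P[(np.hypot(P[:,0]-c[0],P[:,1]-c[1])<.035)&(P[:,2]>z0)&(P[:,2]<.17)];print(n,len(T),np.median(T,0),cv2.minEnclosingCircle(T[:,:2].astype(np.float32)))
E
```

```text
14.8833 [0.49831119 0.20958147 0.26368946] [-0.34897307 -0.72522848 -0.44099277] 0.8014173055564775
placed 174 [0.50067786 0.20211836 0.13817422] ((0.4971258044242859, 0.20372220873832703), 0.022933490574359894)
tall 207 [0.61908225 0.21149345 0.13849926] ((0.6167252063751221, 0.21482816338539124), 0.02144930511713028)
short 230 [0.6234992  0.12562233 0.1006473 ] ((0.6212524175643921, 0.12829452753067017), 0.022046534344553947)
```

View pics/scene3.png

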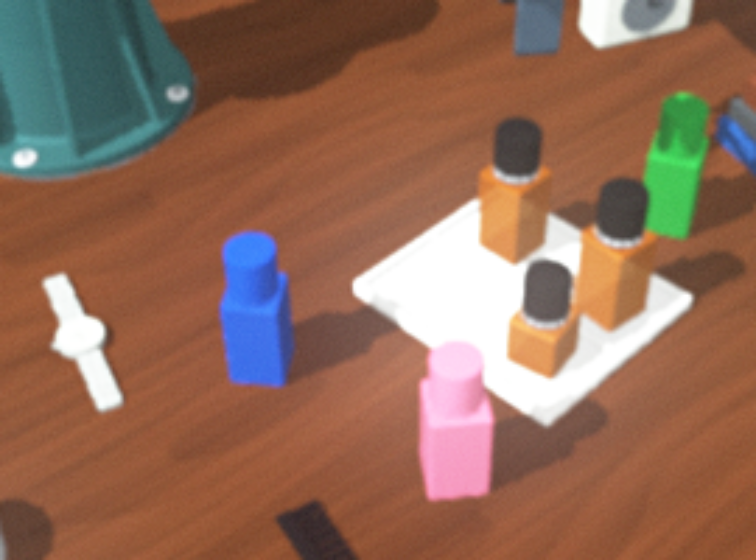

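The bottle stands closed at crop (515,190), in the same row as the tall bottle at (617,255). The two tops read the same height, and the tall and short bottles haven't moved.

```bash
python3 -c "
from rig import robot
print(robot.close_job())"
```

```text
the job is handed in; nothing more can be done
None
```

The cap is pressed fully home, the bottle stands upright in the tall bottle's row of the tray, and the job is handed in at about 15 s; I don't have the judge's verdict.

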